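# Latch the hold-down bail on the soldering tile

## Robot

A 7-joint arm with a two-finger parallel gripper is mounted at the origin on the work surface. World frame = base frame: x ahead of the robot, y to its left, z up, the work surface at z = 0. Lengths are in m, angles in rad, forces in N, time in s.
With the tool pointing down it reaches from about 0.35 to 0.9 m from the base axis. Payload 8.1 kg.
Tool frame: the origin (TCP) lies on the centre line of the jaws, within the pads' length; the fingertips stand 22 mm ahead of it and the grasp point (between the pads) lies 3 mm ahead of it; z points along the fingers, y is the line along which they close (so a half turn about z gives the same grasp; the last joint's range is limited). The gripper opens to 85 mm and grips with 20 to 120 N. Pads are 22 mm wide; open, the fingers measure 114 mm over their backs; the gripper's body (76 mm by 85 mm) begins 54 mm behind the grasp point. The pads swing forward as they close: fully open they stand 13 mm farther back than shut.
Start: joints at [1.108, 0.434, 0.025, 1.573, -0.012, 1.134, -0.075], TCP at [0.22, -0.585, 0.253] pointing down, gripper open.
Joint ranges: [-2.62, 2.62], [-0.44, 2.09], [-1.27, 1.32], [0.08, 2.57], [-1.32, 4.46], [0.12, 2], [-2.74, 2.74]. Speed limits (rad/s): [2.22, 2.22, 3.01, 3.01, 3.14, 3.14, 3.14].

## Interface

Orientations are given as a unit quaternion [x, y, z, w].
In Python, from cell import get_state, snapshot, camera_params, bot gives the robot as it stands.
- The arm moves only by the tool play_rows, never from a script. Its argument "deltas" is one flat list of numbers, 7 for each row, row after row: the opening, from 0 (shut) to 1 (fully open), then the shift along the tool's x, y, z in cm, then the turn, a rotation vector about the tool's x, y, z in degrees. In form: [hand, tx, ty, tz, rx, ry, rz, hand, tx, ty, tz, rx, ry, rz, ...]. A call has 1 to 12 rows; each row is the pose to reach, as a shift and turn from the pose commanded when the call began, along the tool's axes at that moment; what a row does not reach only later rows make up. A row lasts 1/12 s, in which the tool goes at most 41.7 mm and 7.16 degrees, less where a joint would pass 70% of its speed; a pose out of reach is approached as far as the arm can. A call with a gripper value outside its range is refused whole. The fingers move at their own pace and stop on an object; the grip force is fixed at half the most. Time passes only in rows, so rows that repeat a pose let the fingers close. It gives the time, the measured TCP pose, the force, the opening and the grip force at its end, in the units of the state.
- get_state(): the state, without advancing time (a new reading comes with each control period).
- snapshot(name): name is "scene" or "top" or "wrist"; returns the picture (420x560x3 uint8, blue, green, red); there is no depth.
- camera_params(name): a dict with "vertical_fov" (degrees; the focal length in pixels is half the picture's height over the tangent of half this angle, whatever the lens; pixels are square), "cx", "cy" (the principal point, pixels), "eye" and "rotation" of the camera in the world. Camera axes: x right, y down, z forward; pixel columns grow to the right and rows downward; lengths in m; the calibration is good to about 2 mm. A picture is of the moment at which its call begins: read the wrist's pose just before it. camera_params takes no time and is no camera call; for the wrist camera it gives the pose at the moment of the call.
- bot.close_job(): hands the job in; it is judged then, once.
The state is a dict: "t": time; "joint_positions": joint angles; "qd": joint speeds; "joint_efforts": joint torques, N m; "ee_pos": TCP position; "ee_rot": TCP orientation; "contact_force": force on the tool from outside, world axes, zero at the start; "ft_torque": the same for the moment, N m; "opening": finger opening in m; "grasp_force": force on a finger pad.
Only numpy, scipy, OpenCV 4.12 (cv2) and the standard library are available. Lean on these libraries where they do the work, as an engineer would, in place of code of your own. Each camera call takes 0.05 s, during which the arm holds its last target. There are 200 camera calls.

## Task

Close the hold-down clamp with the red grip: swing its spring bail all the way down against the spring and, holding it down, slide it sideways so that its arm goes under the fixed hook at its side, then let go so that the hook keeps it down. Leave the clamp with the blue grip open as it is.

Things in the scene. Friction and masses are not known exactly. Their poses are not given: they have to be found in the camera images.
- red_clamp: Fixed clamp with red grip, terracotta tile, two coils. Origin: bench level, midway between the bail arms' usual places; x away from the robot, from grip to hinge; z up; y along the hinge rod, which lies at x 90, z 70 mm. Bail: U of 8 mm wire, arms at y -60 and +60, 180 mm from rod to cross bar; sprung up, and slides 39 mm to -y. Base plate and tile lie at x above -35: the bar comes down over bare bench.
- red_grip (a point): Middle of the red round sleeve, 16 mm thick, 80 long, along clamp y, on the bail's cross bar; can be gripped from above, turns in the fingers. Open: clamp x 0, z 226, y within 5 of 0. It swings down about the hinge rod (radius 180 mm) to x -90, z 70 (arms level; stop at z 40). Push needed: 2 N at first, 5 N when down; sliding 1 to 3 N. Its axes turn with the bail.
- red_hook (a point): Where the bail's arm rests when latched: pocket under the dark steel hook at clamp x -10, y -93, z 70. Lip top z 80, underside z 74, from y -78 to the post at -105; its free edge (y -82 to -78) turns down to z 69. To pass below it press the grip down to z 60 or less (best 50), slide 26 to 39 mm to -y (best: grip at y -33), let go: the arm rises, grip at z 70.
- blue_grip (a point): Middle of the blue sleeve, same size, on the other clamp: a bystander of the same make, which may stand on either side.

How it is judged:
At the end, for the whole second after the job is handed in: The red bail stays down by itself, slid over under the hook: the middle of the red grip is less than 85 mm above the bench and more than 22 mm towards -y of the clamp's middle (z of red_grip in the frame of red_clamp below 0.085 m and y of red_grip in the frame of red_clamp below -0.022 m); the robot touches nothing.
It fails at once if the blue clamp's bail is moved by more than 20 mm (distance of blue_grip from where it was at the start of the episode above 0.02 m).
It also fails if it takes over 34 s, if anything falls off the work surface, if the arm or the gripper's body presses on something with over 40 N, if the wrist force passes 120 N, or if a joint passes its speed limit or range.

## Working session

There is one attempt and no reset: what is moved stays moved. The work goes in short steps, Python scripts to look and compute and a tool call to move; the robot and the scene stay as the last step left them, time stands still between calls to the robot, and variables do not carry over. Pictures are saved under pics/ and viewed, at most 10 in all, crops included, and the job is handed in when it is done.

Besides the shell and the picture viewer there is one more tool, called after "Emit:" as name(argument=value, ...) on one line, values as JSON. play_rows: Moves the arm, as the interface text tells. Its arguments: {"type":"object","properties":{"deltas":{"type":"array"}},"required":["deltas"]}

```bash
mkdir -p pics
python3 - <<'E'
from cell import *
import cv2,numpy as np
s=get_state();print(s['t'],s['ee_pos'],s['ee_rot'],s['opening'])
a=snapshot("scene");b=snapshot("top")
cv2.imwrite('pics/s.png',a);cv2.imwrite('pics/t.png',b)
for n in("scene","top"):print(camera_params(n))
E
```

```text
0.0 [ 0.21981597 -0.58454747  0.25253133] [ 9.83869099e-01  1.78888121e-01 -2.24720725e-04 -7.65562264e-04] 0.08511173271366344
{'vertical_fov': 45.832955536257046, 'cx': 279.07084557057874, 'cy': 208.7339644782127, 'eye': array([1.31628384, 0.07384846, 0.67305681]), 'rotation': array([ 0.55685366,  0.6937309 , -0.34802517, -0.29585456])}
{'vertical_fov': 50.17860363002994, 'cx': 289.16603402675884, 'cy': 200.24645218978867, 'eye': array([ 0.46561021, -0.03705458,  1.11367137]), 'rotation': array([ 0.71251186, -0.69855686,  0.04410127, -0.04899214])}
```

View pics/s.png

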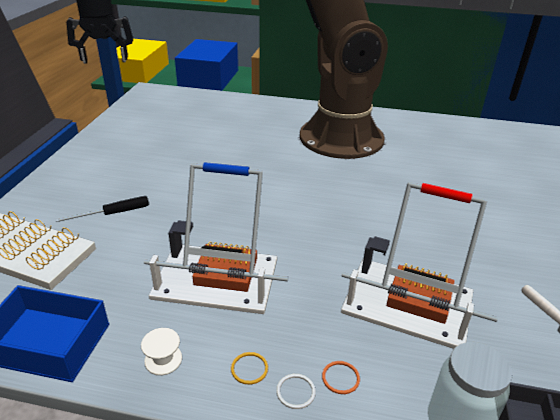

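View pics/t.png

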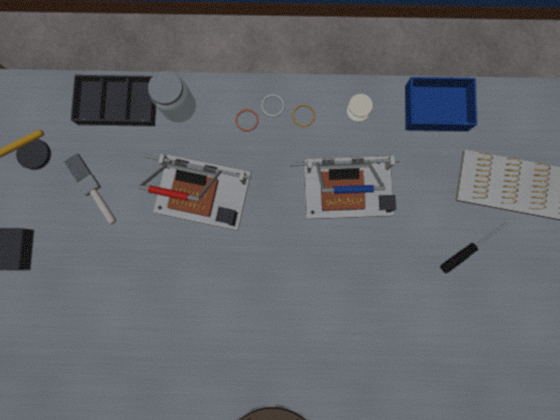

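The scene view shows the red sleeve at about (446,193) and the blue one at (226,169). In the top view they are at (168,193) and (354,189). The red clamp stands on the +y side, with its hook at top (227,215). Next I'll triangulate the grip and get the clamp's yaw.

```bash
cat > h.py <<'E'
from cell import *
import cv2,numpy as np
from scipy.spatial.transform import Rotation as R
def ray(n,p):
    c=camera_params(n);f=210/np.tan(np.radians(c['vertical_fov'])/2)
    d=R.from_quat(c['rotation']).apply([(p[0]-c['cx'])/f,(p[1]-c['cy'])/f,1]);return c['eye'],d
def plane(n,p,z):
    e,d=ray(n,p);return e+d*(z-e[2])/d[2]
def tri(a,b):
    A=np.zeros((3,3));v=np.zeros(3)
    for e,d in(a,b):
        d=d/np.linalg.norm(d);P=np.eye(3)-np.outer(d,d);A+=P;v+=P@e
    x=np.linalg.solve(A,v);return x,[np.linalg.norm(np.cross(x-e,d/np.linalg.norm(d))) for e,d in(a,b)]
def sleeve(im,ch=2):
    i=im.astype(int);o=[k for k in range(3) if k!=ch]
    m=((i[...,ch]>90)&(i[...,o[0]]<0.35*i[...,ch])&(i[...,o[1]]<(.35 if ch==2 else .6)*i[...,ch])).astype(np.uint8)
    n,l,st,c=cv2.connectedComponentsWithStats(m);
    return m,l,st,c
def ends(mask):
    y,x=np.nonzero(mask);P=np.c_[x,y].astype(float);c=P.mean(0);v=np.linalg.svd(P-c,full_matrices=False)[2][0];t=(P-c)@v
    return c,c+v*t.min(),c+v*t.max()
E
python3 - <<'E'
from h import *
E={}
for n,f in(("scene",'s'),("top",'t')):
    m,l,st,c=sleeve(cv2.imread(f'pics/{f}.png'))
    for k in range(1,len(st)):
        if st[k,4]>60: print(n,k,st[k],c[k])
    k=1+np.argmax(st[1:,4]);E[n]=ends(l==k);print(E[n])
print(tri(ray("scene",E["scene"][0]),ray("top",E["top"][0])))
for n in E:
    a=plane(n,E[n][1],.226);b=plane(n,E[n][2],.226);d=(b-a)*np.sign((b-a)[1]);print(n,plane(n,E[n][0],.226),np.linalg.norm(d),np.degrees(np.arctan2(-d[0],d[1])))
# hinge rod ends, in top view approx, and base plate edges
im=cv2.imread('pics/t.png')
cv2.imwrite('pics/tc.png',cv2.resize(im[140:240,130:270],None,fx=5.5,fy=5.5,interpolation=cv2.INTER_CUBIC))
E
```

```text
scene 1 [421 183  51  19 376] [446.65159574 191.94148936]
(array([446.65159574, 191.94148936]), array([421.47227411, 185.9989219 ]), array([470.62264558, 197.5988928 ]))
top 1 [149 186  39  14 235] [168.48085106 192.45957447]
(array([168.48085106, 192.45957447]), array([148.73605947, 188.23302821]), array([186.57111843, 196.33195527]))
(array([0.59416826, 0.21317501, 0.22674056]), [np.float64(0.0009158825326284637), np.float64(0.0009158825326283809)])
scene [0.59258133 0.21436731 0.226     ] 0.07917833870018483 -11.924130503411064
top [0.59422272 0.21243194 0.226     ] 0.07828780701724855 -10.995743361264854
```

View pics/tc.png

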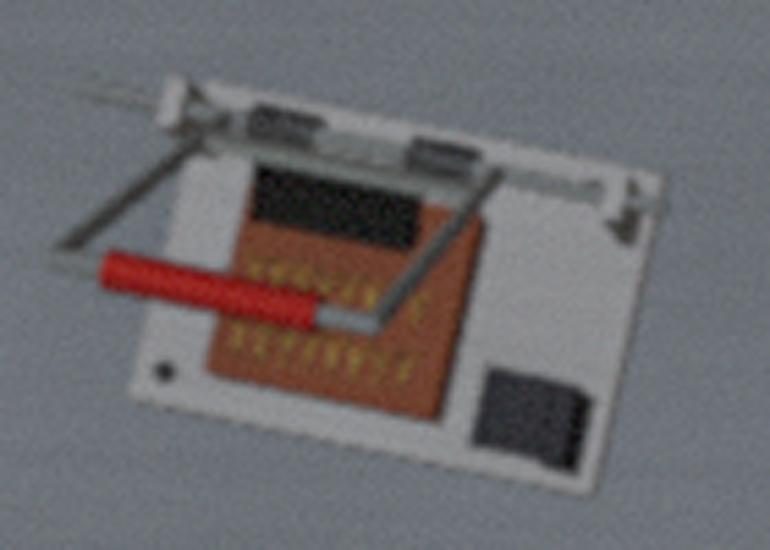

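The sleeve triangulates to (0.594, 0.213, 0.227), and the clamp's yaw is about -11.4°. The crop shows the sleeve from left (105,270) to right (315,310), and the hook at the lower right, around (530,415). I'll work out a hover pose above the grip.

```bash
cat >> h.py <<'E'
YAW=np.radians(-11.4)
cx=np.array([np.cos(YAW),np.sin(YAW),0]);cy=np.array([-np.sin(YAW),np.cos(YAW),0])
G=np.array([.5938,.2132,.2265]); O=G-[0,0,G[2]]
def C(x,y,z): return O+x*cx+y*cy+[0,0,z]
RT=R.from_matrix(np.c_[-cy*-1*-1*-1,cx,[0,0,-1]]) # tool y=clamp x
def delta(p,rot=None,ref=None):
    s=get_state();q=R.from_quat(s['ee_rot']) ;r=ref if ref is not None else s['ee_pos']
    t=q.inv().apply(np.asarray(p)-r)*100
    w=(q.inv()*(rot or RT)).as_rotvec(degrees=True)
    print(np.round(t,2),np.round(w,2))
E
python3 - <<'E'
from h import *
print(np.linalg.det(RT.as_matrix()),RT.as_matrix())
delta(C(0,0,.34)); delta([.40,-.2,.34])
E
```

```text
0.9999999999999998 [[ 0.19765734  0.98027117  0.        ]
 [ 0.98027117 -0.19765734  0.        ]
 [ 0.          0.         -1.        ]]
[ 63.08 -61.52  -8.66] [-8.000e-02 -4.000e-02 -5.799e+01]
[ 30.4  -29.67  -8.7 ] [-8.000e-02 -4.000e-02 -5.799e+01]
```

Emit:
play_rows(deltas=[1,0,0,-8.7,0,0,0,1,5,-5,-8.7,0,0,-7,1,8,-8,-8.7,0,0,-14,1,11,-11,-8.7,0,0,-21,1,14,-14,-8.7,0,0,-28,1,17,-17,-8.7,0,0,-35,1,20,-19.5,-8.7,0,0,-42,1,23,-22.5,-8.7,0,0,-49,1,26,-25.5,-8.7,0,0,-55,1,29,-28.5,-8.7,0,0,-58,1,30.4,-29.7,-8.7,0,0,-58,1,30.4,-29.7,-8.7,0,0,-58])

```text
t: 1.1
ee_pos: [0.4018, -0.1944, 0.3405]
ee_rot: [0.772, 0.636, 0.001, -0.0]
contact_force: [-0.1, -0.7, -0.2]
opening: 0.0854
grasp_force: 0.0
```

Run:
```python
from h import *
s=get_state();print(s['t'],s['ee_pos'],s['joint_positions'])
delta(C(0,0,.34))
```

```text
1.1 [ 0.4017697  -0.19436858  0.34050914] [ 0.70245894  0.10134727 -0.40285046  1.81583777  0.04044152  1.23216883
  0.09561523]
[43.68 11.05  0.12] [ 0.04 -0.08  0.37]
```

Emit:
play_rows(deltas=[1,3.5,0.9,0,0,0,0,1,7,1.8,0,0,0,0,1,11,2.8,0,0,0,0,1,15,3.8,0,0,0,0,1,19,4.8,0,0,0,0,1,23,5.8,0,0,0,0,1,27,6.8,0,0,0,0,1,31,7.8,0,0,0,0,1,35,8.8,0,0,0,0,1,39,9.8,0,0,0,0,1,42,10.7,0,0,0,0,1,43.7,11.0,0,0,0,0])

```text
t: 2.1
ee_pos: [0.5946, 0.2108, 0.3391]
ee_rot: [0.773, 0.635, -0.0, -0.001]
contact_force: [-0.3, 0.2, 0.5]
opening: 0.0857
grasp_force: 0.0
```

Emit:
play_rows(deltas=[1,0,0,0,0,0,0,1,0,0,0,0,0,0])

```text
t: 2.27
ee_pos: [0.5938, 0.2077, 0.3393]
ee_rot: [0.773, 0.634, -0.001, -0.001]
contact_force: [0.3, -0.3, -0.3]
opening: 0.0853
grasp_force: 0.0
```

Run:
```python
from h import *
s=get_state();print(s['t'],s['ee_pos'],s['joint_positions'])
c=camera_params("wrist");w=snapshot("wrist");cv2.imwrite('pics/w1.png',w)
m,l,st,_=sleeve(w);k=1+np.argmax(st[1:,4]);e=ends(l==k);print(st[k],e)
a,b,d=[plane("wrist",p,.2265) for p in e];v=(d-b)*np.sign((d-b)[1]);print(a,np.linalg.norm(v),np.degrees(np.arctan2(-v[0],v[1])))
delta(C(0,0,.2295))
```

```text
2.2667 [0.59384415 0.20770726 0.33934159] [-0.0337634   0.45949724 -0.60119562  1.38898116  0.25783005  1.3732061
 -0.83374042]
[ 270  155   20  108 1962] (array([279.06880734, 207.27217125]), array([279.12516255, 154.99043369]), array([279.00980847, 262.00647806]))
[0.59444817 0.21219874 0.2265    ] 0.08095580895389935 -11.376029745246555
[ 0.68 -0.14 11.02] [-0.05  0.06  0.03]
```

View pics/w1.png

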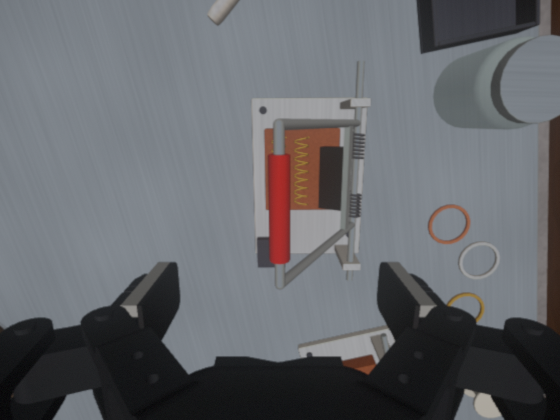

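The wrist view shows the sleeve centred at (279,207), lying along tool x between the jaws. The position agrees to about 1 mm. I'll descend and grip.

Emit:
play_rows(deltas=[1,0.5,0,3,0,0,0,1,0.5,0,6,0,0,0,1,0.5,0,8.5,0,0,0,1,0.5,0,10,0,0,0,1,0.5,0,11,0,0,0,1,0.5,0,11,0,0,0,0,0.5,0,11,0,0,0,0,0.5,0,11,0,0,0,0,0.5,0,11,0,0,0,0,0.5,0,11,0,0,0,0,0.5,0,11,0,0,0,0,0.5,0,11,0,0,0])

```text
t: 3.32
ee_pos: [0.5951, 0.2118, 0.2309]
ee_rot: [0.774, 0.634, 0.0, 0.0]
contact_force: [-3.5, 0.1, 7.0]
opening: 0.0138
grasp_force: 58.6
```

Emit:
play_rows(deltas=[0,0,0,0,0,0,0,0,0,0,0,0,0,0,0,0,0,0,0,0,0,0,0,0,0,0,0,0])

```text
t: 3.65
ee_pos: [0.5951, 0.2119, 0.2309]
ee_rot: [0.774, 0.634, 0.0, 0.0]
contact_force: [-2.2, -1.1, 6.1]
opening: 0.0143
grasp_force: 58.4
```

Run:
```python
from h import *
s=get_state();print(s['t'],s['ee_pos'],s['opening'],s['grasp_force'],s['contact_force'])
g=s['ee_pos']-[0,0,.003]
# arc in clamp coords: hinge at (90,70): angle from start 120deg -> 180 deg -> z 50
import math
x0,z0=(g-O)@cx,g[2];print(x0,(g-O)@cy,z0)
th0=math.atan2(z0-.07,x0-.09);r=math.hypot(z0-.07,x0-.09);print(r,math.degrees(th0))
th1=math.pi+math.asin(.02/.18)
for th in np.linspace(th0,th1,25)[1:]:
    x=.09+r*math.cos(th);z=.07+r*math.sin(th);print(round((x-x0)*100,2),round((z0-z)*100,2),end=' | ')
```

```text
3.65 [0.59509619 0.21186685 0.23086838] 0.01427640537382349 58.3886057138443 [-2.21241919 -1.12329125  6.07377588]
0.0015341257883104108 -0.0010506436850184564 0.22786838367098877
0.18096584612276703 119.26528483666218
-0.76 0.45 | -1.5 0.94 | -2.21 1.46 | -2.89 2.02 | -3.55 2.61 | -4.18 3.23 | -4.78 3.88 | -5.34 4.56 | -5.87 5.26 | -6.37 5.99 | -6.83 6.75 | -7.25 7.52 | -7.64 8.32 | -7.98 9.13 | -8.29 9.96 | -8.55 10.8 | -8.77 11.66 | -8.95 12.52 | -9.09 13.39 | -9.19 14.27 | -9.24 15.15 | -9.25 16.04 | -9.21 16.92 | -9.14 17.8 |
```

The sleeve is gripped: opening 14 mm, 58 N. Now I'll follow the arc (tool y is clamp x, tool z is down).

Emit:
play_rows(deltas=[0,0,-0.76,0.45,0,0,0,0,0,-1.5,0.94,0,0,0,0,0,-2.21,1.46,0,0,0,0,0,-2.89,2.02,0,0,0,0,0,-3.55,2.61,0,0,0,0,0,-4.18,3.23,0,0,0,0,0,-4.78,3.88,0,0,0,0,0,-5.34,4.56,0,0,0,0,0,-5.87,5.26,0,0,0,0,0,-6.37,5.99,0,0,0,0,0,-6.83,6.75,0,0,0,0,0,-7.25,7.52,0,0,0])

```text
t: 4.65
ee_pos: [0.5239, 0.2258, 0.1544]
ee_rot: [0.774, 0.633, 0.0, 0.0]
contact_force: [2.3, -2.1, 5.9]
opening: 0.0139
grasp_force: 58.6
```

Run:
```python
from h import *
s=get_state();g=s['ee_pos']-[0,0,.003];print(s['t'],(g-O)@cx,(g-O)@cy,g[2],s['opening'],s['grasp_force'],s['contact_force'],np.hypot((g-O)@cx-.09,g[2]-.07))
```

```text
4.65 -0.0710303405305443 -0.0014539500642890384 0.15138650792234737 0.013930285877442494 58.60178232192993 [ 2.3084092  -2.06317451  5.87743235] 0.18042875115451354
```

Emit:
play_rows(deltas=[0,0,-0.39,0.8,0,0,0,0,0,-0.73,1.61,0,0,0,0,0,-1.04,2.44,0,0,0,0,0,-1.3,3.28,0,0,0,0,0,-1.52,4.14,0,0,0,0,0,-1.7,5.0,0,0,0,0,0,-1.84,5.87,0,0,0,0,0,-1.94,6.75,0,0,0,0,0,-1.99,7.63,0,0,0,0,0,-2.0,8.52,0,0,0,0,0,-1.96,9.4,0,0,0,0,0,-1.89,10.2,0,0,0])

```text
t: 5.65
ee_pos: [0.5081, 0.2295, 0.0532]
ee_rot: [0.774, 0.633, 0.002, 0.001]
contact_force: [9.7, -3.1, 6.8]
opening: 0.014
grasp_force: 58.6
```

Emit:
play_rows(deltas=[0,0,0,0,0,0,0,0,0,0,0,0,0,0])

```text
t: 5.82
ee_pos: [0.5081, 0.2293, 0.0531]
ee_rot: [0.774, 0.633, 0.002, 0.001]
contact_force: [10.9, -3.7, 6.6]
opening: 0.0139
grasp_force: 58.5
```

Run:
```python
from h import *
s=get_state();g=s['ee_pos']-[0,0,.003];print(s['t'],(g-O)@cx,(g-O)@cy,g[2],s['opening'],s['grasp_force'],s['contact_force'])
for n in("scene","top"):
    a=snapshot(n);cv2.imwrite(f'pics/{n}2.png',a)
    m,l,st,c=sleeve(a);print([(st[k],c[k]) for k in range(1,len(st)) if st[k,4]>20])
a=cv2.imread('pics/scene2.png')[130:360,300:540];cv2.imwrite('pics/sc2.png',cv2.resize(a,None,fx=2.5,fy=2.5))
```

```text
5.8167 -0.08722479191668489 -0.0011136798069691402 0.05013805246735168 0.013889223320517912 58.526442646980286 [10.89465212 -3.66158989  6.57194394]
[(array([412, 239,  15,   9,  89], dtype=int32), array([419.14606742, 242.57303371])), (array([437, 245,  16,  10, 103], dtype=int32), array([444.89320388, 249.50485437]))]
[(array([183, 239,  13,   7,  59], dtype=int32), array([188.91525424, 241.98305085]))]
```

View pics/sc2.png

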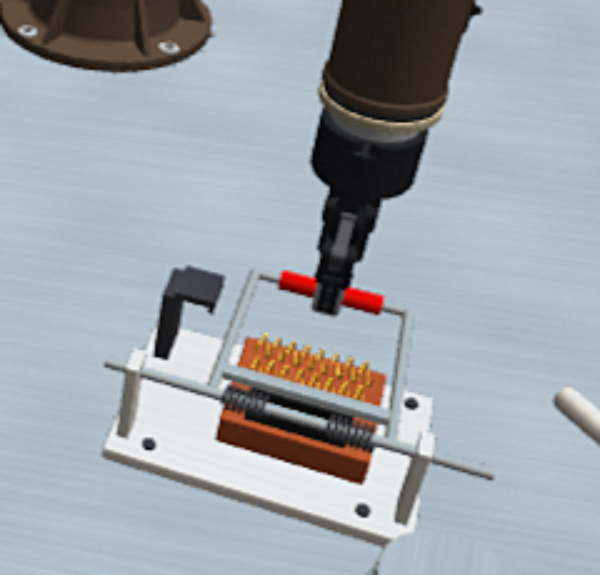

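The bail is down, with its left arm beside and below the hook (hook at (200,285) in the crop, arm at (235,320)). I'll slide it to -y.

Emit:
play_rows(deltas=[0,-0.4,0.1,0,0,0,0,0,-0.8,0.2,0,0,0,0,0,-1.2,0.2,0,0,0,0,0,-1.6,0.2,0,0,0,0,0,-2.0,0.2,0,0,0,0,0,-2.4,0.2,0,0,0,0,0,-2.8,0.2,0,0,0,0,0,-3.2,0.2,0,0,0,0,0,-3.4,0.2,0,0,0,0,0,-3.4,0.2,0,0,0,0,0,-3.4,0.2,0,0,0,0])

```text
t: 6.83
ee_pos: [0.5018, 0.1958, 0.0532]
ee_rot: [0.774, 0.633, 0.001, 0.0]
contact_force: [6.7, -2.2, 5.7]
opening: 0.0136
grasp_force: 58.6
```

Run:
```python
from h import *
s=get_state();g=s['ee_pos']-[0,0,.003];print(s['t'],(g-O)@cx,(g-O)@cy,g[2],s['opening'],s['grasp_force'],s['contact_force'])
for n in("scene",):
    a=snapshot(n);cv2.imwrite(f'pics/{n}3.png',a)
a=a[130:360,300:540];cv2.imwrite('pics/sc3.png',cv2.resize(a,None,fx=2.5,fy=2.5))
```

```text
6.8333 -0.08674131808938028 -0.035233075471128514 0.05021595622414845 0.013581605191704909 58.55981111526489 [ 6.74670408 -2.1784858   5.73543185]
```

View pics/sc3.png

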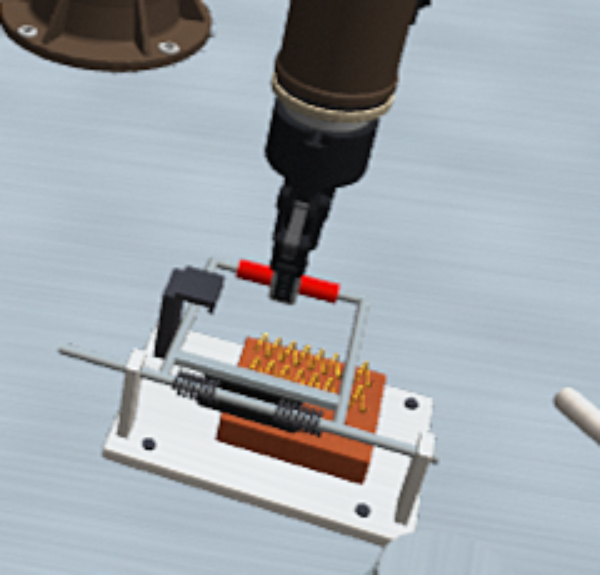

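The left arm now passes under the hook at (200,300). I'll ease up about 1.8 cm, open the fingers, then retreat upward.

Emit:
play_rows(deltas=[0,0,0,-0.6,0,0,0,0,0,0,-1.2,0,0,0,0,0,0,-1.8,0,0,0,0,0,0,-1.8,0,0,0,0.3,0,0,-1.8,0,0,0,0.6,0,0,-1.8,0,0,0,1,0,0,-1.8,0,0,0,1,0,0,-1.8,0,0,0,1,0,0,-1.8,0,0,0,1,0,0,-1.8,0,0,0,1,0,0,-1.8,0,0,0,1,0,0,-1.8,0,0,0])

```text
t: 7.88
ee_pos: [0.5008, 0.1959, 0.071]
ee_rot: [0.774, 0.633, -0.0, -0.0]
contact_force: [0.6, 0.0, -0.6]
opening: 0.0854
grasp_force: 0.0
```

Emit:
play_rows(deltas=[1,0,0,0,0,0,0,1,0,0,-1,0,0,0,1,0,0,-3,0,0,0,1,0,0,-6,0,0,0,1,0,0,-9,0,0,0,1,0,-3,-12,0,0,0,1,0,-6,-15,0,0,0,1,0,-6,-15,0,0,0,1,0,-6,-15,0,0,0])

```text
t: 8.63
ee_pos: [0.4415, 0.2089, 0.2238]
ee_rot: [0.773, 0.634, 0.002, 0.001]
contact_force: [0.8, -0.2, -0.6]
opening: 0.0853
grasp_force: 0.0
```

Run:
```python
from h import *
s=get_state();print(s['t'],s['ee_pos'],s['contact_force'],s['opening'])
E_={}
for n in("scene","top"):
    a=snapshot(n);cv2.imwrite(f'pics/{n}4.png',a)
    m,l,st,c=sleeve(a);k=1+np.argmax(st[1:,4]);E_[n]=ends(l==k)[0];print(st[k])
p,e=tri(ray("scene",E_["scene"]),ray("top",E_["top"]));print(p,e,(p-O)@cx,(p-O)@cy)
a=cv2.imread('pics/scene4.png')[100:360,260:540];cv2.imwrite('pics/sc4.png',cv2.resize(a,None,fx=2.2,fy=2.2))
```

```text
8.6333 [0.44150709 0.20892233 0.22382844] [ 0.83188003 -0.2063753  -0.6444461 ] 0.0853279616576322
[397 223  41  16 254]
[174 238  34  11 161]
[0.49882304 0.1981062  0.07104617] [np.float64(0.000659316008926246), np.float64(0.0006593160089262364)] -0.09011977159407164 -0.03356890594278283
```

View pics/sc4.png

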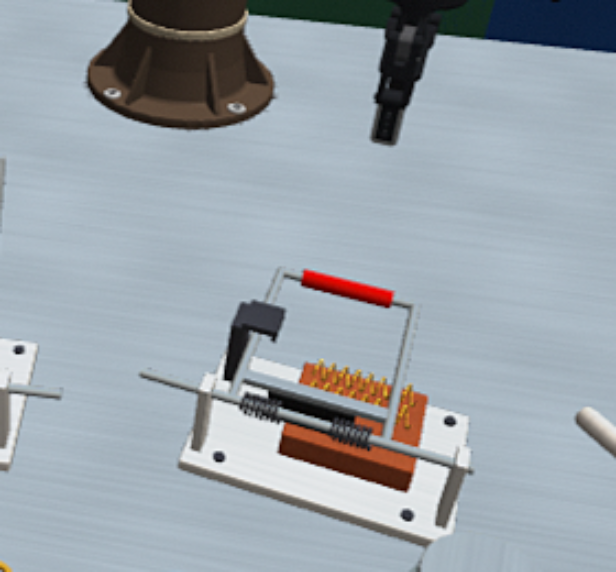

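The bail stays latched under the hook (grip at clamp y -34 mm, z 71 mm), and the gripper is clear.

```bash
python3 -c "
from cell import bot
print(bot.close_job())"
```

```text
the job is handed in; nothing more can be done
None
```

The red clamp is closed: before hand-in its bail was holding under the hook by itself (grip about 71 mm above the bench and 34 mm to -y), the gripper was clear, the blue clamp was left untouched, and the job went in at about 9 s of the 34 s; no verdict was reported back.

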